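# Weigh a carrier on the bench spring scale

### The job

Weigh the small aluminium carrier of acrylic offcuts: take it by the tab on top of its frame and hang its top bar in the upturned hook of the bench spring scale. Ease it down slowly with the hook and let go only when the scale alone bears the whole weight, so that the pointer never jumps up or down, is never dragged to the bottom of the scale, and the scale is not knocked. Leave the carrier hanging free and the pointer settled, and disturb nothing else on the bench.

Things in the scene. Friction and masses are not known exactly. Their poses are not given: they have to be found in the camera images.
- carrier: Loose aluminium carrier of acrylic pieces: tray 90 (x) by 116 (y) by 50 mm high; arch over it with uprights at y = -52 and +52 mm and a round 8 mm top bar along y, centre 125 mm up; mid-bar an upright tab 18 (x) by 14 (y) mm, up to 187 mm. Origin: centre of underside, z up. Weighs 0.26 to 0.75 kg, unknown beforehand; centre of mass under mid-bar.
- carrier_grip (a point): Point on the tab's axis where to pinch it, 167 mm above the carrier's underside (42 mm above the bar's centre). Fingers close along the carrier's y axis on the tab's 14 mm. Axes as the carrier.
- carrier_bar (a point): Middle of the carrier's top bar (its centre line), 125 mm above the underside. Axes as the carrier.
- scale: Bench spring scale, fixed. Origin: on the bench right below the hook's seat; x axis from hook to post. Post 0.38 m tall, axis 170 mm behind (+x of) the seat; foot plate 12 mm thick at x 110 to 250 mm; head at the top, x 130 to 190 mm; white graduated plate, marks 10 mm apart, at the post's +y side. The hook's carrying bar runs from the post to the seat.
- hook_seat (a point): Hook's seat: where the centre line of a seated bar lies, 265 mm above the bench unloaded; sinks straight down under load. Hook: steel V 18 mm wide, open upwards, 45-degree walls; front tip 23 mm above and 25 mm in front (-x) of the seat, rear wall 14 mm above and 23 mm behind; reaches 17 mm below. The load's bar lies across it, along the scale's y. Axes as the scale.
- pointer (a joint): How far hook and pointer have sunk, in m: 0 unloaded, bottom stop at 0.118. Spring 75 N/m (13 mm per newton) after the first 0.2 N, little damping: a load let go of early or late bounces. Delicate: keep its speed below 0.10 m/s while easing down, and below 0.05 m/s once let go (that is within about 4 mm of where it settles).
- tray: Bystander: grey plastic tray 100 x 130 x 45 mm, no arch. Origin under its centre.
- tumbler: Bystander: glass tumbler, 68 mm across, 120 mm tall. Origin under its centre.
- remote: Bystander: black remote control 85 x 40 x 9 mm. Origin under its centre.
- disc: Bystander: white acrylic disc 56 mm across, 30 mm tall. Origin under its centre.
- tape: Bystander: roll of paper tape lying flat, 100 mm across, 25 mm tall. Origin under its centre.
- glue: Bystander: white glue bottle 56 mm across, 150 mm tall. Origin under its centre.
- driver: Bystander: black screwdriver lying along its x axis. Origin at its underside.
Mind the look-alikes: they are no part of the job. Leave any brown look-alike of the carrier alone.

How it is judged:
On the way, in this order (a step that is already met when the one before it is completed fails the run):
1. the carrier is lifted off the bench in the gripper (height (world z) of carrier above 0.05 m and contact force between the fingers and carrier above 1 N), for 0.2 s.
2. its bar lies in the hook and has drawn the pointer down more than 12 mm while the gripper still holds the tab (distance between carrier_bar and hook_seat below 0.01 m and value of joint pointer above 0.012 m and contact force between the fingers and carrier above 1 N), for 0.1 s.
At the end, for the whole second after the job is handed in: The carrier hangs free: its bar within 8 mm of the hook's seat, the scale bearing it, tilted less than 0.2 rad, more than 20 mm clear of the bench, moving slower than 0.04 m/s; the pointer has sunk 20 to 105 mm and moves slower than 0.015 m/s; bystanders within 30 mm of their places (distance between carrier_bar and hook_seat below 0.008 m and value of joint pointer between 0.02 and 0.105 m and velocity of joint pointer between -0.015 and 0.015 m/s and linear speed of carrier below 0.04 m/s and angle between carrier's own z axis and vertical below 0.2 rad and height (world z) of carrier above 0.02 m and contact force between carrier and scale above 1.5 N); the robot touches nothing.
It fails at once if the pointer jumps (faster than 0.10 m/s, down or up) (velocity of joint pointer above 0.1 m/s or velocity of joint pointer below -0.1 m/s).
It fails at once if let go of too early or too late: the pointer bounces faster than 0.05 m/s, up or down, with the carrier in the hook and out of the gripper (distance between carrier_bar and hook_seat below 0.02 m and contact force between the fingers and carrier below 0.1 N and (velocity of joint pointer above 0.05 m/s or velocity of joint pointer below -0.05 m/s)).
It fails at once if the pointer is dragged to the bottom of the scale (beyond 108 mm) (value of joint pointer above 0.108 m).
It fails at once if the scale is knocked or strained (carrier or fingers against it with more than 15 N) (contact force between any of carrier, the fingers and scale above 15 N).
It fails at once if a bystander is moved more than 30 mm (distance of any of tray, tumbler, remote, disc, tape, glue, driver from where it was at the start of the episode above 0.03 m).
It also fails if it takes over 58 s, if anything falls off the work surface, if the arm or the gripper's body presses on something with over 40 N, if the wrist force passes 120 N, or if a joint passes its speed limit or range.

### The arm

A 7-joint arm with a two-finger parallel gripper is mounted at the origin on the work surface. World frame = base frame: x ahead of the robot, y to its left, z up, the work surface at z = 0. Lengths are in m, angles in rad, forces in N, time in s.
With the tool pointing down it reaches from about 0.425 to 0.875 m from the base axis. Payload 4.7 kg.
Tool frame: the origin (TCP) lies midway between the tips of the shut fingers; the grasp point (between the pads) lies 19 mm behind it; x points along the fingers, z is the direction in which the jaws open and shut, and the axes are right-handed (so a half turn about x gives the same grasp; the last joint's range is limited). The gripper opens to 87 mm and grips with 3 to 60 N. Pads are 19 mm wide; open, the fingers measure 117 mm over their backs; the gripper's body (75 mm by 190 mm) begins 51 mm behind the grasp point.
Start: joints at [1.187, 0.321, -0.07, 1.45, 0.023, 1.371, -0.057], TCP at [0.252, -0.599, 0.223] pointing down, gripper open.
Joint ranges: [-2.86, 2.86], [-0.3, 2.09], [-1.38, 1.24], [0.06, 2.45], [-1.56, 4.7], [0.09, 2.05], [-2.69, 2.69]. Speed limits (rad/s): [2.57, 2.57, 3.14, 3.14, 3.14, 3.14, 3.14].

### API

Orientations are given as a rotation vector (axis times angle).
In Python, from bench import ctrl, vision, close_job gives the robot as it stands. The module is installed in compiled form; this text tells all that it offers.
- The arm moves only by the tool servo_tool, never from a script. Its argument "commands" is a list that holds one entry, the list of rows, each a list of 7 numbers: the turn, a rotation vector about the tool's x, y, z in degrees, then the shift along the tool's x, y, z in mm, then the finger opening in mm, from 0 to 87. In form: [[[wx, wy, wz, x, y, z, grip], ...]]. A call has 1 to 5 rows; each row is the pose to reach, as a shift and turn from the pose commanded when the call began, along the tool's axes at that moment; what a row does not reach only later rows make up. A row lasts 1/8 s, in which the tool goes at most 62.5 mm and 10.7 degrees, less where a joint would pass 70% of its speed; a pose out of reach is approached as far as the arm can. A call with a gripper value outside its range is refused whole. The fingers move at their own pace and stop on an object; "newtons" is the grip in N (left out, the last holds). Time passes only in rows, so rows that repeat a pose let the fingers close. It gives the time, the measured TCP pose, the force and the opening at its end, in the units of the state.
- ctrl.get_state(): the state, without advancing time (a new reading comes with each control period).
- vision.get_image(name): name is "side" or "top" or "wrist"; returns the picture (480x640x3 uint8, red, green, blue); there is no depth.
- vision.camera_info(name): a dict with "fov_y" (degrees; the focal length in pixels is half the picture's height over the tangent of half this angle, whatever the lens; pixels are square), "cx", "cy" (the principal point, pixels), "pose" (4x4, takes a point from camera to world coordinates). Camera axes: x right, y down, z forward; pixel columns grow to the right and rows downward; lengths in m; the calibration is good to about 2 mm. A picture is of the moment at which its call begins: read the wrist's pose just before it. camera_info takes no time and is no camera call; for the wrist camera it gives the pose at the moment of the call.
- close_job(): hands the job in, once; it reports no verdict.
The state is a dict: "time": time; "joint_positions": joint angles; "qd": joint speeds; "joint_torque": joint torques, N m; "position": TCP position; "tool_rot": TCP orientation; "ft_force": force on the tool from outside, world axes, zero at the start; "torque": the same for the moment, N m; "grip_width": opening from 0.0 (shut) to 1.0 (fully open).
Only numpy, scipy, OpenCV 4.12 (cv2) and the standard library are available. Lean on these libraries where they do the work, as an engineer would, in place of code of your own. Each camera call takes 0.05 s, during which the arm holds its last target. There are 200 camera calls.

## Working session

There is one attempt and no reset: what is moved stays moved. The work goes in short steps, Python scripts to look and compute and a tool call to move; the robot and the scene stay as the last step left them, time stands still between calls to the robot, and variables do not carry over. Pictures are saved under pics/ and viewed, about 8 in all and at most 12, crops included, and the job is handed in when it is done.

Besides the shell and the picture viewer there is one more tool, called after ">>>" by a JSON object that holds its "api" and its "payload", one argument or row to a line. servo_tool: Moves the arm, as the interface text tells. Its arguments: {"type":"object","properties":{"commands":{"type":"array"},"newtons":{"type":"number"}},"required":["commands"]}

```bash
mkdir -p pics && cat > h.py <<'E'
import numpy as np, cv2
from bench import ctrl, vision, close_job
from scipy.spatial.transform import Rotation as R
def K(n):
    i=vision.camera_info(n); f=240/np.tan(np.radians(i['fov_y']/2)); return f,i['cx'],i['cy'],np.array(i['pose'])
def ray(n,u,v):
    f,cx,cy,P=K(n); d=P[:3,:3]@np.array([(u-cx)/f,(v-cy)/f,1]); return P[:3,3],d
def atz(n,u,v,z):
    o,d=ray(n,u,v); return o+d*(z-o[2])/d[2]
def proj(n,p):
    f,cx,cy,P=K(n); c=P[:3,:3].T@(np.array(p)-P[:3,3]); return np.array([cx+f*c[0]/c[2],cy+f*c[1]/c[2]])
def tri(a,b):
    A=np.zeros((3,3));y=np.zeros(3)
    for n,u,v in (a,b):
        o,d=ray(n,u,v); d=d/np.linalg.norm(d); M=np.eye(3)-np.outer(d,d); A+=M; y+=M@o
    return np.linalg.solve(A,y)
def snap(n,name,crop=None,s=1):
    im=vision.get_image(n)[:,:,::-1]
    if crop: x0,y0,x1,y1=crop; im=cv2.resize(im[y0:y1,x0:x1],None,fx=s,fy=s,interpolation=cv2.INTER_CUBIC)
    cv2.imwrite('pics/'+name,im); return im
E
python3 - <<'E'
from h import *
s=ctrl.get_state(); print(s)
for n in ('top','side','wrist'):
    print(n,vision.camera_info(n)); snap(n,n+'0.png')
E
```

```text
{'time': 0.0, 'joint_positions': array([ 1.18710922,  0.32185954, -0.07008064,  1.4516659 ,  0.02260471,
        1.37076999, -0.05693179]), 'qd': array([-1.75189461e-03,  1.85080847e-03, -4.73538244e-04,  2.41363164e-04,
        6.38300657e-04, -9.45083453e-05,  3.51738121e-04]), 'joint_torque': array([ 8.43800026e-04, -4.91284418e+01, -4.03367048e-01, -3.12529171e+01,
       -6.37397985e-02,  4.38465143e-02,  1.52259645e-04]), 'position': array([ 0.2515372, -0.5987699,  0.2214423]), 'tool_rot': array([ 0.91241195,  1.37321518, -0.91080784]), 'ft_force': array([ 0.25801776, -0.94839901, -0.51740841]), 'torque': array([-0.02699885,  0.01944713,  0.01771644]), 'grip_width': 1.0000396025838962}
top {'fov_y': 54.52288089918581, 'cx': 325.0141700643323, 'cy': 237.09613332867747, 'pose': array([[ 0.0790704 , -0.97674305,  0.19930098,  0.33749163],
       [-0.99686255, -0.0781948 ,  0.01227336, -0.06539084],
       [ 0.00359638, -0.19964614, -0.97986146,  1.12634199],
       [ 0.        ,  0.        ,  0.        ,  1.        ]])}
side {'fov_y': 44.976255938106206, 'cx': 330.4914062343014, 'cy': 236.8177209016095, 'pose': array([[-0.86886594, -0.36438622,  0.33510395,  0.08498993],
       [-0.4946613 ,  0.61231045, -0.6167545 ,  0.69013162],
       [ 0.01954919, -0.70163993, -0.71226346,  1.0532277 ],
       [ 0.        ,  0.        ,  0.        ,  1.        ]])}
wrist {'fov_y': 70.038597823088, 'cx': 317.939549876991, 'cy': 244.3000424871955, 'pose': array([[ 0.3875492 , -0.88820052, -0.24679029,  0.31945855],
       [-0.92184644, -0.37403613, -0.10146978, -0.57090609],
       [-0.00218298,  0.26682728, -0.96374189,  0.38394161],
       [ 0.        ,  0.        ,  0.        ,  1.        ]])}
```

View pics/top0.png

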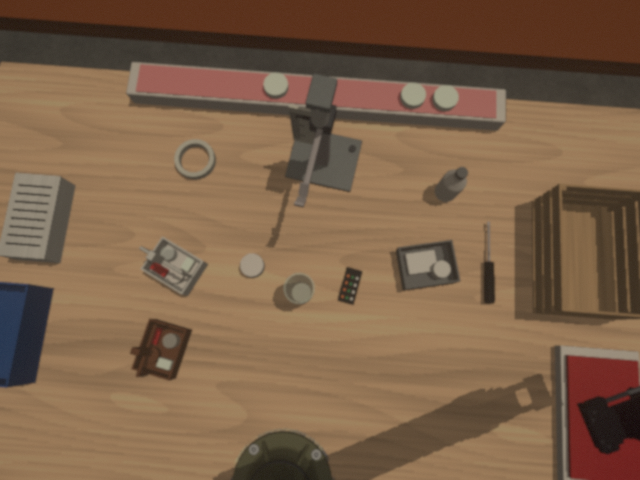

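View pics/side0.png

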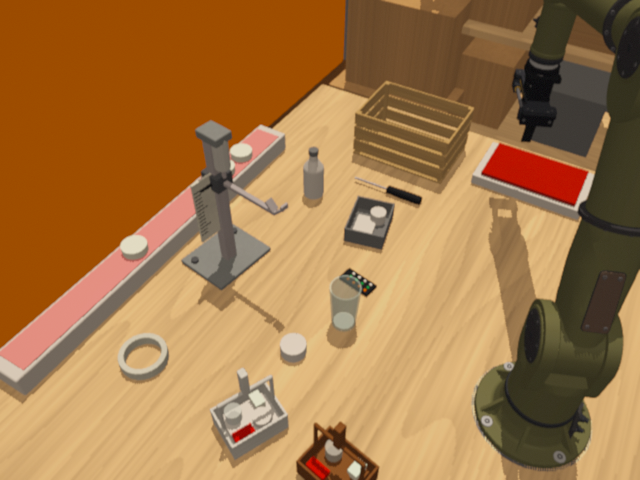

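The top view shows the aluminium carrier at about (173,266), the brown look-alike at (162,350), and the hook seat near (303,198). In the side view the carrier's tab top is at about (243,375) and the hook is near (277,207). Next I'll enlarge these areas.

```bash
python3 - <<'E'
import cv2,numpy as np
t=cv2.imread('pics/top0.png');s=cv2.imread('pics/side0.png')
def c(im,x,y,w=80,h=60): return cv2.resize(im[y:y+h,x:x+w],(400,300),interpolation=cv2.INTER_CUBIC)
cv2.imwrite('pics/c1.png',np.vstack([np.hstack([c(t,133,235),c(t,275,150)]),np.hstack([c(s,205,365,120,90),c(s,215,165)])]))
E
```

```text
(no output)
```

View pics/c1.png

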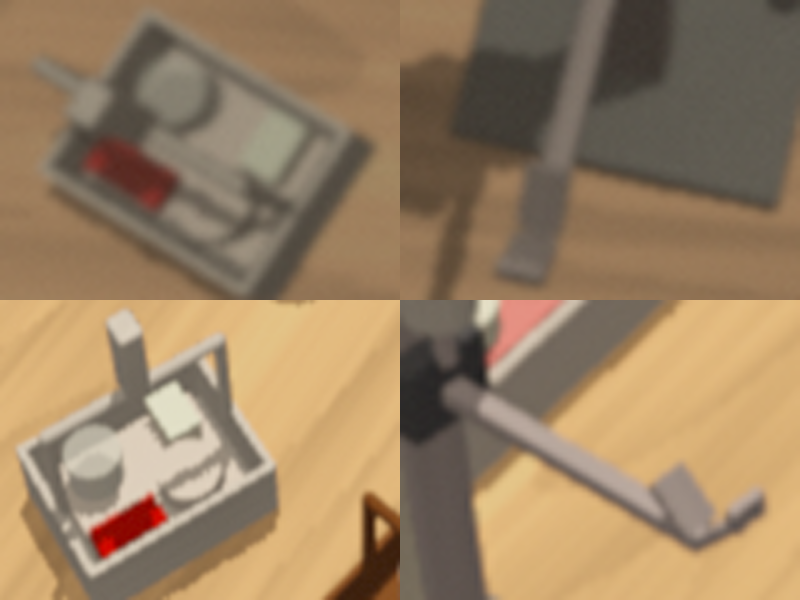

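The crop gives the carrier's tab top at about (151,256) in the top view and (242,373) in the side view. The hook's front tip is at (299,205) and (286,205). Its rear wall top is at (304.6,184) and (269.5,200.5). I'll fit poses to these points.

```bash
python3 - <<'E'
from h import *
from scipy.optimize import least_squares
T=lambda x,y:(133+x/5,235+y/5); S=lambda x,y:(205+x*.3,365+(y-300)*.3)
T2=lambda x,y:(275+(x-400)/5,150+y/5); S2=lambda x,y:(215+(x-400)/5,165+(y-300)/5)
def fit(obs,x0):
    def f(q,full=False):
        M=R.from_euler('z',q[2]).as_matrix(); r=[]
        for n,uv,p in obs: r+=list(proj(n,M@np.array(p)+[q[0],q[1],0])-uv)
        return np.array(r)
    s=least_squares(f,x0,loss='soft_l1'); print(s.x,np.degrees(s.x[2])); print(np.round(f(s.x).reshape(-1,2),1)); return s.x
tab=tri(('top',*T(90,104)),('side',*S(124,326))); print('tab top',tab)
print('bar end L', tri(('top',*T(37,64)),('side',*S(221,339))), tri(('top',*T(37,64)),('side',*S(38,437))))
# rim corners on z=.05
for n,p in (('top',T(150,12)),('top',T(348,130)),('top',T(245,290)),('top',T(43,175)),('side',S(20,447)),('side',S(94,575)),('side',S(275,463))): print(n,atz(n,*p,.05))
print('tip',tri(('top',*T2(522,277)),('side',*S2(755,500))),'rear',tri(('top',*T2(548,170)),('side',*S2(672,478))))
for n,p in (('top',(288,182)),('top',(361,141)),('top',(352,189)),('side',(183,262)),('side',(222,285)),('side',(270,240)),('side',(225,217))): print(n,atz(n,*p,.012))
E
```

```text
tab top [0.4617457  0.29765576 0.18523006]
bar end L [0.43873986 0.29769872 0.21515637] [0.48630816 0.34681615 0.12569892]
top [0.5252391  0.32838028 0.05      ]
top [0.47693132 0.22812982 0.05      ]
top [0.39938445 0.265546   0.05      ]
top [0.44471791 0.36639622 0.05      ]
side [0.5253153  0.32906046 0.05      ]
side [0.44522926 0.36841513 0.05      ]
side [0.39658137 0.26523598 0.05      ]
tip [ 0.56321867 -0.0029224   0.28896402] rear [ 0.60820645 -0.00849904  0.2761418 ]
top [0.69695766 0.05197463 0.012     ]
top [ 0.82072473 -0.12311949  0.012     ]
top [ 0.69158588 -0.10885836  0.012     ]
side [0.8374119  0.04355199 0.012     ]
side [0.71359254 0.05361734 0.012     ]
side [ 0.69938732 -0.12437451  0.012     ]
side [ 0.84601625 -0.13413289  0.012     ]
```

```bash
cat >> h.py <<'E'
def tgt(hz): # tool x down, z at heading hz deg
    z=np.array([np.cos(np.radians(hz)),np.sin(np.radians(hz)),0]); x=np.array([0,0,-1.]); return np.column_stack([x,np.cross(z,x),z])
def plan(p,hz):
    s=ctrl.get_state(); M=R.from_rotvec(s['tool_rot']).as_matrix()
    w=np.degrees(R.from_matrix(M.T@tgt(hz)).as_rotvec()); d=1000*M.T@(np.array(p)-s['position']); 
    print('rot',np.round(w,2),'shift mm',np.round(d,1))
def st():
    s=ctrl.get_state(); M=R.from_rotvec(s['tool_rot']).as_matrix()
    print('t %.2f pos %s zhead %.2f tilt %.2f F %s grip %.1f q %s'%(s['time'],np.round(s['position'],4),np.degrees(np.arctan2(M[1,2],M[0,2])),np.degrees(np.arccos(-M[2,0])),np.round(s['ft_force'],2),s['grip_width']*87,np.round(s['joint_positions'],2)))
    return s
E
python3 - <<'E'
from h import *
s=st(); M=R.from_rotvec(s['tool_rot']).as_matrix(); print(M)
P=K('wrist')[3]; print('cam in tool',M.T@(P[:3,3]-s['position']),'\n',M.T@P[:3,:3])
for hz in (64.7-180,64.7,-94.5,85.5):
    plan([.5,-.25,.36],hz)
seat=np.array([.5865,-.006,.265]); c,sn=np.cos(np.radians(-4.5)),np.sin(np.radians(-4.5))
f=lambda x,y,z: seat+[c*x-sn*y,sn*x+c*y,z]
for p in ((0,0,-.017),(.02,0,-.017),(.15,0,-.012),(.15,0,.03),(.17,0,.115)): print(p,proj('top',f(*p)),proj('side',f(*p)))
E
```

```text
t 0.15 pos [ 0.2516 -0.5989  0.2217] zhead -67.20 tilt 0.08 F [ 0.18 -0.29  0.46] grip 87.0 q [ 1.19  0.32 -0.07  1.45  0.02  1.37 -0.06]
[[-6.21518198e-04  9.21886078e-01  3.87460544e-01]
 [ 1.29220213e-03  3.87461036e-01 -9.21885175e-01]
 [-9.99998972e-01 -7.22910723e-05 -1.43207724e-03]]
cam in tool [-0.16237127  0.07335447  0.00030914] 
 [[ 4.92700384e-04 -2.66749601e-01  9.63765743e-01]
 [ 9.48521216e-05 -9.63765843e-01 -2.66749677e-01]
 [ 9.99999874e-01  2.22842894e-04 -4.49546036e-04]]
rot [ 4.81e+01 -8.00e-02  4.00e-02] shift mm [-138.   364.1 -225.6]
rot [-1.319e+02 -5.000e-02 -9.000e-02] shift mm [-138.   364.1 -225.6]
rot [ 2.73e+01 -8.00e-02  2.00e-02] shift mm [-138.   364.1 -225.6]
rot [-1.527e+02 -3.000e-02 -1.100e-01] shift mm [-138.   364.1 -225.6]
(0, 0, -0.017) [303.1967035  200.02812618] [277.44583331 215.02652195]
(0.02, 0, -0.017) [304.88981041 190.33727904] [269.65029611 211.12150011]
(0.15, 0, -0.012) [315.50740934 128.27176011] [221.07483849 185.11863797]
(0.15, 0, 0.03) [315.14871785 118.90008419] [218.73375547 169.52542896]
(0.17, 0, 0.115) [316.15766054  86.64837295] [205.99982795 131.95375107]
```

>>> {"api": "servo_tool", "payload": {
  "commands": [
    [[-10,0,0,-30,60,-35,87],[-20,0,0,-60,115,-70,87],[-30,0,0,-90,165,-100,87],[-40,0,0,-110,215,-130,87],[-50,0,0,-140,265,-160,87]]
  ]
}}

```text
time: 0.78
position: [0.4202, -0.3671, 0.3511]
tool_rot: [0.231, 1.559, -0.231]
ft_force: [1.3, -0.7, -0.0]
grip_width: 1.005
```

```bash
python3 - <<'E'
from h import *
st(); plan([.48,-.02,.42],64.7)
plan([.4615,.2975,.30],64.7)
E
```

```text
t 0.78 pos [ 0.4202 -0.3671  0.3511] zhead -16.87 tilt 0.04 F [ 1.33 -0.67 -0.01] grip 87.4 q [ 0.97  0.11 -0.33  1.46  0.04  1.58  0.35]
rot [-8.157e+01 -3.000e-02 -3.000e-02] shift mm [-68.9 349.5 -43.5]
rot [-8.157e+01 -3.000e-02 -3.000e-02] shift mm [  51.2  648.  -153.3]
```

>>> {"api": "servo_tool", "payload": {
  "commands": [
    [[-10,0,0,-10,45,10,87],[-20,0,0,-20,95,20,87],[-30,0,0,-35,145,27,87],[-40,0,0,-45,195,27,87],[-50,0,0,-55,245,27,87]]
  ]
}}

```text
time: 1.4
position: [0.518, -0.1414, 0.4058]
tool_rot: [-0.453, 1.523, 0.453]
ft_force: [0.2, -0.0, 0.2]
grip_width: 0.997
```

```bash
python3 - <<'E'
from h import *
st(); plan([.55,-.01,.42],70)
E
```

```text
t 1.40 pos [ 0.518  -0.1414  0.4058] zhead 33.12 tilt 0.01 F [ 0.16 -0.01  0.25] grip 86.8 q [ 0.74  0.08 -0.56  1.38  0.05  1.69  0.76]
rot [-3.688e+01 -1.000e-02 -0.000e+00] shift mm [-14.2  92.6  98.6]
```

>>> {"api": "servo_tool", "payload": {
  "commands": [
    [[-9,0,0,-4,25,25,87],[-18,0,0,-8,50,50,87],[-27,0,0,-14,75,80,87],[-37,0,0,-14,93,99,87],[-37,0,0,-14,93,99,87]]
  ]
}}

```text
time: 2.02
position: [0.5505, -0.0087, 0.4195]
tool_rot: [-0.948, 1.354, 0.949]
ft_force: [0.4, -0.6, 0.0]
grip_width: 1.004
```

```bash
python3 - <<'E'
from h import *
st(); np.save('wp.npy',K('wrist')[3]); snap('wrist','w1.png'); plan([.4615,.2975,.26],64.7)
E
```

```text
t 2.02 pos [ 0.5505 -0.0087  0.4195] zhead 69.99 tilt 0.05 F [ 0.42 -0.64  0.03] grip 87.3 q [ 0.6   0.14 -0.71  1.32  0.09  1.72  1.12]
rot [ 5.02 -0.04 -0.02] shift mm [159.4 190.3 258.6]
```

View pics/w1.png

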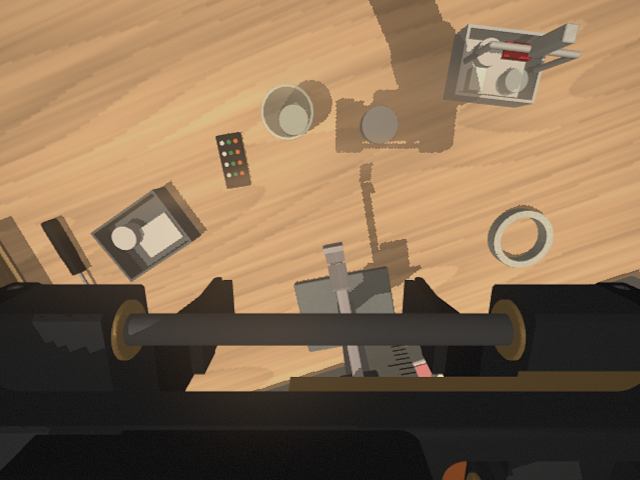

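The wrist view shows the hook at about (335,258) between the fingers, with its foot behind it, and the carrier at about (500,65). Enlarging both.

```bash
python3 - <<'E'
import cv2,numpy as np
t=cv2.imread('pics/w1.png')
a=cv2.resize(t[235:325,285:405],(800,600),interpolation=cv2.INTER_CUBIC)[:,:400+100]
a=cv2.resize(t[235:310,300:375],(400,400),interpolation=cv2.INTER_CUBIC)
b=cv2.resize(t[10:120,435:585],(400,293),interpolation=cv2.INTER_CUBIC)
c=np.zeros((400,800,3),np.uint8); c[:,:400]=a; c[:293,400:]=b
cv2.imwrite('pics/c2.png',c)
E
```

```text
(no output)
```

View pics/c2.png

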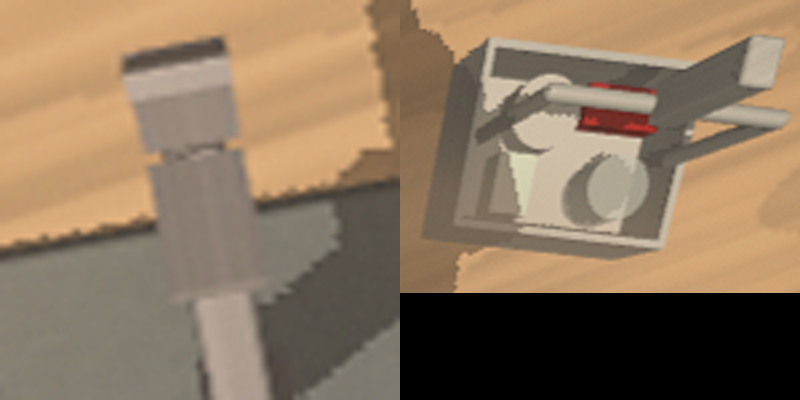

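```bash
python3 - <<'E'
from h import *
f,cx,cy,_=K('wrist'); P=np.load('wp.npy')
def at(u,v,z):
    d=P[:3,:3]@np.array([(u-cx)/f,(v-cy)/f,1]); return np.round(P[:3,3]+d*(z-P[2,3])/d[2],4)
H=lambda x,y:(300+x*.1875,235+y*.1875); C=lambda x,y:(435+(x-400)*.375,10+y*.375)
print('valley',at(*H(197,152),.2593),at(*H(150,158),.2593),at(*H(243,147),.2593))
print('tip',at(*H(178,85),.288),'rear',at(*H(217,295),.279),'stem',at(*H(217,295),.25),at(*H(240,395),.25))
print('tip edges',at(*H(122,70),.288),at(*H(225,50),.288),at(*H(130,103),.288),at(*H(232,80),.288))
print('tab',at(*C(767,62),.187),'bar ends',at(*C(787,118),.125),at(*C(548,95),.125))
E
```

```text
valley [ 0.5915 -0.0031  0.2593] [ 0.5896 -0.0118  0.2593] [0.5935 0.0052 0.2593]
tip [ 5.695e-01 -5.000e-04  2.880e-01] rear [ 0.6115 -0.0075  0.279 ] stem [ 0.6239 -0.0097  0.25  ] [ 0.6458 -0.0124  0.25  ]
tip edges [ 0.5638 -0.0085  0.288 ] [0.5664 0.0089 0.288 ] [ 0.5697 -0.0092  0.288 ] [0.5718 0.0083 0.288 ]
tab [0.464  0.3006 0.187 ] bar ends [0.4868 0.3503 0.125 ] [0.4409 0.251  0.125 ]
```

>>> {"api": "servo_tool", "payload": {
  "commands": [
    [[1,0,0,10,30,42,87],[2,0,0,30,66,90,87],[3,0,0,55,103,140,87],[4,0,0,90,140,190,87],[5,0,0,125,172,232,87]]
  ]
}}

```text
time: 2.7
position: [0.4735, 0.2532, 0.302]
tool_rot: [-0.876, 1.387, 0.872]
ft_force: [1.2, 1.3, -0.3]
grip_width: 0.997
```

```bash
python3 - <<'E'
from h import *
st(); plan([.463,.299,.25],65)
E
```

```text
t 2.70 pos [0.4735 0.2532 0.302 ] zhead 64.39 tilt 0.13 F [ 1.21  1.26 -0.33] grip 86.8 q [ 0.31  0.12 -0.92  1.58  0.1   1.49  0.51]
rot [-0.61 -0.02  0.12] shift mm [52.  29.3 36.8]
```

>>> {"api": "servo_tool", "payload": {
  "commands": [
    [[0,0,0,18,9,11,87],[0,0,0,36,19,24,87],[0,0,0,52,27,33,87],[0,0,0,52,27,33,87]]
  ]
}}

```text
time: 3.2
position: [0.4621, 0.2945, 0.2495]
tool_rot: [-0.879, 1.389, 0.879]
ft_force: [-0.1, 0.1, 0.7]
grip_width: 1.005
```

```bash
python3 - <<'E'
from h import *
st(); plan([.463,.299,.148],65); P=K('wrist')[3]; np.save('wp.npy',P); snap('wrist','w2.png')
print(proj('wrist',[.463,.299,.187]),proj('top',[.463,.299,.187]),proj('top',[.4617,.2977,.187]))
E
```

```text
t 3.20 pos [0.4621 0.2945 0.2495] zhead 64.74 tilt 0.15 F [-0.07  0.12  0.73] grip 87.4 q [ 0.23  0.19 -0.94  1.64  0.15  1.4   0.4 ]
rot [-0.26 -0.12 -0.09] shift mm [101.5   1.    4.6]
[323.99513325 255.66120896] [150.116207   254.96981557] [150.65073527 255.64762115]
```

View pics/w2.png

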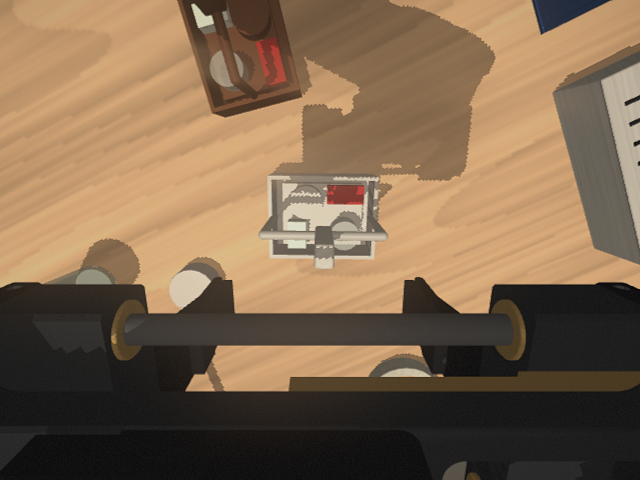

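The tab sits at about (324,262), centred between the fingers, and the carrier looks aligned with the jaws. I'll take one enlarged crop to check the fore-aft offset.

```bash
python3 - <<'E'
import cv2
t=cv2.imread('pics/w2.png')
cv2.imwrite('pics/c3.png',cv2.resize(t[215:275,284:364],(640,480),interpolation=cv2.INTER_CUBIC))
E
```

```text
(no output)
```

View pics/c3.png

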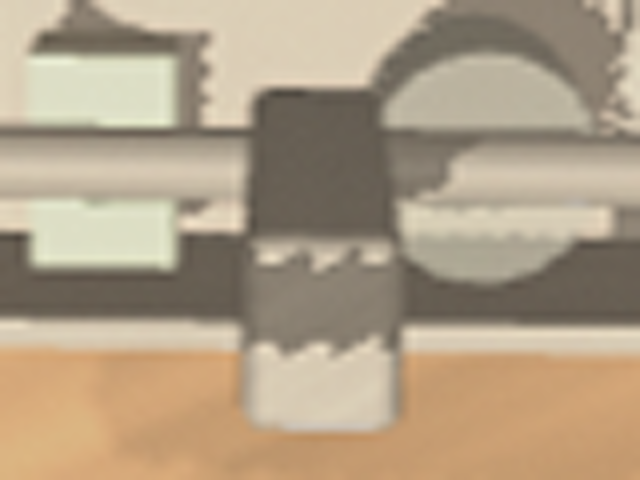

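The tab's top face centres at (324.3,256.6), against a prediction of (324.0,255.7), so the position is confirmed. Moving down to grip.

>>> {"api": "servo_tool", "payload": {
  "commands": [
    [[0,0,0,25,1,4,87],[0,0,0,50,1,4.5,87],[0,0,0,75,1,4.5,87],[0,0,0,95,1,4.5,87],[0,0,0,101,1,4.5,87]]
  ]
}}

```text
time: 3.88
position: [0.4638, 0.2988, 0.1489]
tool_rot: [-0.879, 1.388, 0.878]
ft_force: [-0.0, -0.8, 1.1]
grip_width: 0.997
```

```bash
python3 - <<'E'
from h import *
st(); plan([.463,.299,.148],65)
E
```

```text
t 3.88 pos [0.4638 0.2988 0.1489] zhead 64.72 tilt 0.08 F [-0.01 -0.84  1.07] grip 86.8 q [ 0.18  0.28 -0.92  1.77  0.23  1.21  0.33]
rot [-0.28 -0.07 -0.03] shift mm [ 0.9  0.8 -0.1]
```

>>> {"api": "servo_tool", "payload": {
  "commands": [
    [[0,0,0,0,0,0,40],[0,0,0,0,0,0,20],[0,0,0,0,0,0,10],[0,0,0,0,0,0,5],[0,0,0,0,0,0,5]]
  ],
  "newtons": 35
}}

```text
time: 4.5
position: [0.4637, 0.2998, 0.1499]
tool_rot: [-0.879, 1.386, 0.879]
ft_force: [-0.1, -0.6, 0.2]
grip_width: 0.517
```

>>> {"api": "servo_tool", "payload": {
  "commands": [
    [[0,0,0,0,0,0,5],[0,0,0,-3,0,0,5],[0,0,0,-8,0,0,5],[0,0,0,-16,0,0,5],[0,0,0,-26,0,0,5]]
  ]
}}

```text
time: 5.12
position: [0.4633, 0.2995, 0.1759]
tool_rot: [-0.879, 1.387, 0.88]
ft_force: [-0.1, 0.9, -2.8]
grip_width: 0.156
```

```bash
python3 - <<'E'
from h import *
st()
E
```

```text
t 5.12 pos [0.4633 0.2995 0.1759] zhead 64.80 tilt 0.05 F [-0.12  0.87 -2.76] grip 13.5 q [ 0.2   0.25 -0.93  1.73  0.21  1.26  0.35]
```

The fingers closed more slowly than I assumed, so the grip may be about 10 mm too high on the tab. I'll set the carrier back down gently and regrip.

>>> {"api": "servo_tool", "payload": {
  "commands": [
    [[0,0,0,3,0,0,5],[0,0,0,6,0,0,5],[0,0,0,9,0,0,5],[0,0,0,11,0,0,5],[0,0,0,11,0,0,5]]
  ]
}}

```text
time: 5.75
position: [0.4634, 0.2996, 0.1643]
tool_rot: [-0.879, 1.387, 0.88]
ft_force: [-1.2, -1.0, -2.4]
grip_width: 0.161
```

```bash
python3 - <<'E'
from h import *
st(); vision.get_image('top'); st(); snap('side','s2.png',(190,350,310,470),5)
E
```

```text
t 5.75 pos [0.4634 0.2996 0.1643] zhead 64.79 tilt 0.04 F [-1.18 -0.98 -2.44] grip 14.0 q [ 0.19  0.26 -0.93  1.75  0.22  1.24  0.34]
t 5.80 pos [0.4635 0.2997 0.1645] zhead 64.80 tilt 0.02 F [ 1.29 -0.05 -3.38] grip 13.9 q [ 0.19  0.26 -0.93  1.75  0.22  1.24  0.34]
```

View pics/s2.png

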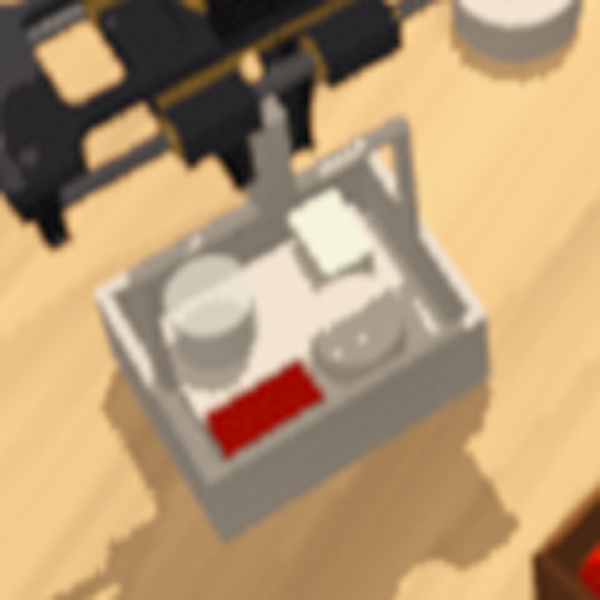

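The carrier is only about 0–4 mm off the bench (rim corner back at (287.6,413.6)), so the grip is about 13 mm too high. Releasing, going down and regripping.

>>> {"api": "servo_tool", "payload": {
  "commands": [
    [[0,0,0,2,0,0,5],[0,0,0,2,0,0,20],[0,0,0,2,0,0,24],[0,0,0,2,0,0,24],[0,0,0,8,0,0,24]]
  ]
}}

```text
time: 6.48
position: [0.4641, 0.3001, 0.1571]
tool_rot: [-0.879, 1.384, 0.879]
ft_force: [0.4, -0.7, -0.0]
grip_width: 0.275
```

```bash
python3 - <<'E'
from h import *
st(); plan([.4635,.2993,.148],65)
E
```

```text
t 6.47 pos [0.4641 0.3001 0.1571] zhead 64.79 tilt 0.08 F [ 0.41 -0.71 -0.04] grip 23.9 q [ 0.19  0.27 -0.93  1.76  0.23  1.23  0.33]
rot [-0.21  0.06  0.06] shift mm [ 9.1  0.2 -1. ]
```

>>> {"api": "servo_tool", "payload": {
  "commands": [
    [[0,0,0,5,0,0,24],[0,0,0,9,0,0,24],[0,0,0,9,0,0,5],[0,0,0,9,0,0,5],[0,0,0,9,0,0,5]]
  ]
}}

```text
time: 7.1
position: [0.4635, 0.2996, 0.1476]
tool_rot: [-0.879, 1.386, 0.879]
ft_force: [0.1, 0.7, -2.1]
grip_width: 0.159
```

>>> {"api": "servo_tool", "payload": {
  "commands": [
    [[0,0,0,0,0,0,5],[0,0,0,0,0,0,5]]
  ]
}}

```text
time: 7.35
position: [0.4635, 0.2996, 0.1476]
tool_rot: [-0.879, 1.386, 0.879]
ft_force: [-0.1, 0.7, -2.1]
grip_width: 0.157
```

```bash
python3 - <<'E'
from h import *
st()
E
```

```text
t 7.35 pos [0.4635 0.2996 0.1476] zhead 64.79 tilt 0.02 F [-0.05  0.69 -2.15] grip 13.6 q [ 0.18  0.28 -0.92  1.77  0.24  1.21  0.33]
```

>>> {"api": "servo_tool", "payload": {
  "commands": [
    [[0,0,0,-8,0,0,5],[0,0,0,-25,0,0,5],[0,0,0,-50,0,0,5],[0,0,0,-75,0,0,5],[0,0,0,-100,0,0,5]]
  ]
}}

```text
time: 7.98
position: [0.4637, 0.3001, 0.2499]
tool_rot: [-0.88, 1.384, 0.879]
ft_force: [0.7, -0.4, -3.8]
grip_width: 0.158
```

>>> {"api": "servo_tool", "payload": {
  "commands": [
    [[0,0,0,-25,0,0,5],[0,0,0,-48,0,0,5],[0,0,0,-66,0,0,5],[0,0,0,-76,0,0,5],[0,0,0,-78,0,0,5]]
  ]
}}

```text
time: 8.6
position: [0.4637, 0.2999, 0.3262]
tool_rot: [-0.879, 1.385, 0.879]
ft_force: [-0.1, -0.4, -3.8]
grip_width: 0.158
```

```bash
python3 - <<'E'
from h import *
st(); vision.get_image('top'); st(); plan([.495,.008,.328],83)
E
```

```text
t 8.60 pos [0.4637 0.2999 0.3262] zhead 64.80 tilt 0.03 F [-0.11 -0.44 -3.84] grip 13.7 q [ 0.22  0.17 -0.95  1.5   0.14  1.54  0.41]
t 8.65 pos [0.4636 0.2997 0.3258] zhead 64.80 tilt 0.01 F [ 0.35 -0.08 -2.44] grip 13.5 q [ 0.22  0.17 -0.95  1.5   0.14  1.54  0.41]
rot [-1.82e+01 -1.00e-02 -1.00e-02] shift mm [  -2.2 -152.7 -250.6]
```

>>> {"api": "servo_tool", "payload": {
  "commands": [
    [[-1,0,0,0,-5,-8,5],[-3,0,0,0,-18,-29,5],[-5,0,0,0,-37,-60,5],[-8,0,0,0,-58,-94,5],[-11,0,0,0,-79,-129,5]]
  ]
}}

```text
time: 9.28
position: [0.4797, 0.1481, 0.3248]
tool_rot: [-1.026, 1.317, 1.027]
ft_force: [-0.1, -0.4, -2.6]
grip_width: 0.156
```

```bash
python3 - <<'E'
from h import *
st(); plan([.495,.008,.328],83)
E
```

```text
t 9.28 pos [0.4797 0.1481 0.3248] zhead 75.92 tilt 0.08 F [-0.1  -0.37 -2.64] grip 13.6 q [ 0.49  0.   -0.84  1.61  0.    1.53  0.98]
rot [-7.08 -0.03 -0.07] shift mm [  -3.2  -48.9 -132.2]
```

>>> {"api": "servo_tool", "payload": {
  "commands": [
    [[-2,0,0,-1,-13,-35,5],[-4,0,0,-2,-26,-70,5],[-6,0,0,-3,-38,-102,5],[-7,0,0,-3,-46,-124,5],[-7,0,0,-3,-48,-130,5]]
  ]
}}

```text
time: 9.9
position: [0.4944, 0.0098, 0.3277]
tool_rot: [-1.113, 1.269, 1.115]
ft_force: [-1.0, -0.5, -2.9]
grip_width: 0.156
```

>>> {"api": "servo_tool", "payload": {
  "commands": [
    [[0,0,0,0,0,0,5],[0,0,0,0,0,0,5]]
  ]
}}

```text
time: 10.15
position: [0.4946, 0.0133, 0.3286]
tool_rot: [-1.117, 1.265, 1.118]
ft_force: [0.3, 0.3, -2.7]
grip_width: 0.156
```

```bash
python3 - <<'E'
from h import *
s=st(); plan([.495,.008,.328],83)
P=K('wrist')[3]; np.save('wp.npy',P); a=snap('wrist','w4.png'); b=snap('side','s4.png')
cv2.imwrite('pics/c4.png',np.hstack([cv2.resize(b[150:350,180:380],(400,400),interpolation=cv2.INTER_CUBIC),cv2.resize(a[200:400,220:420],(400,400),interpolation=cv2.INTER_CUBIC)]))
E
```

```text
t 10.15 pos [0.4946 0.0133 0.3286] zhead 82.92 tilt 0.03 F [ 0.26  0.33 -2.75] grip 13.6 q [ 0.63 -0.02 -0.69  1.63 -0.01  1.53  1.39]
rot [-0.08  0.03 -0.02] shift mm [ 0.6 -1.  -5.2]
```

View pics/c4.png

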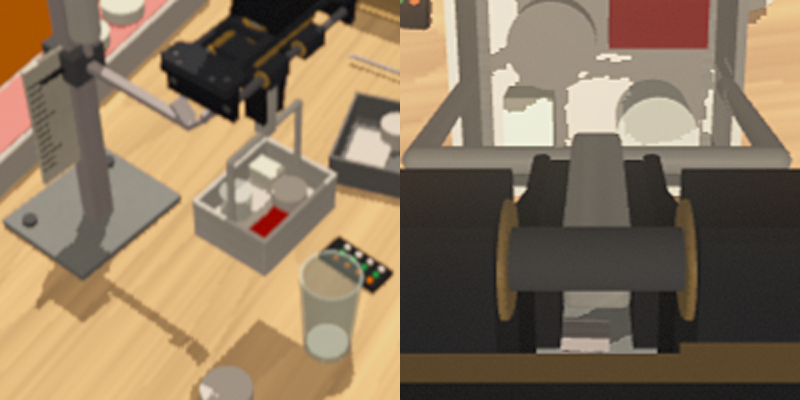

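```bash
python3 - <<'E'
from h import *
f,cx,cy,_=K('wrist'); P=np.load('wp.npy'); s=st()
def at(u,v,z):
    d=P[:3,:3]@np.array([(u-cx)/f,(v-cy)/f,1]); return P[:3,3]+d*(z-P[2,3])/d[2]
a,b=at(224.5,278.7,.306),at(412.5,279.2,.306); print(a,b,(a+b)/2,np.linalg.norm(a-b),np.degrees(np.arctan2(*(a-b)[1::-1])))
# side-view check: bar ends & hook proj
m=s['position']-[0,0,.0226]
print('bar mid proj side',proj('side',m),'valley',proj('side',[.5915,-.0035,.2593]),'tip',proj('side',[.5665,0,.288]))
plan([.590,-.004,.329],83)
E
```

```text
t 10.25 pos [0.4947 0.0129 0.3288] zhead 82.91 tilt 0.01 F [-0.12 -0.72 -3.48] grip 13.6 q [ 0.63 -0.02 -0.69  1.63 -0.01  1.53  1.39]
[ 0.48719921 -0.04005726  0.306     ] [0.50091397 0.06755303 0.306     ] [0.49405659 0.01374789 0.306     ] 0.1084807302108094 -97.26309561872789
bar mid proj side [311.49775461 215.59606204] valley [274.41289845 210.78080912] tip [283.40327694 205.5183936 ]
rot [-0.09  0.01  0.  ] shift mm [ -0.2 -96.7  -5.1]
```

>>> {"api": "servo_tool", "payload": {
  "commands": [
    [[0,0,0,0,0,-5,5],[0,0,0,0,-12,-5,5],[0,0,0,0,-28,-5,5],[0,0,0,0,-46,-5,5],[0,0,0,0,-64,-5,5]]
  ]
}}

```text
time: 10.88
position: [0.5591, -0.0018, 0.3285]
tool_rot: [-1.115, 1.266, 1.115]
ft_force: [-0.0, 0.2, -2.3]
grip_width: 0.16
```

>>> {"api": "servo_tool", "payload": {
  "commands": [
    [[0,0,0,0,-14,0,5],[0,0,0,0,-25,0,5],[0,0,0,0,-32,0,5],[0,0,0,0,-34,0,5],[0,0,0,0,-34,0,5]]
  ]
}}

```text
time: 11.5
position: [0.5912, -0.0055, 0.3288]
tool_rot: [-1.116, 1.266, 1.116]
ft_force: [-0.5, -0.0, -3.5]
grip_width: 0.159
```

```bash
python3 - <<'E'
from h import *
s=st(); plan([.5912,-.0035,.328],83)
P=K('wrist')[3]; np.save('wp.npy',P); a=snap('wrist','w5.png'); b=snap('side','s5.png'); st()
cv2.imwrite('pics/c5.png',np.hstack([cv2.resize(b[150:270,190:310],(600,600),interpolation=cv2.INTER_CUBIC),cv2.resize(b[110:230,170:210],(200,600),interpolation=cv2.INTER_CUBIC)]))
E
```

```text
t 11.50 pos [ 0.5912 -0.0055  0.3288] zhead 82.80 tilt 0.01 F [-0.49 -0.05 -3.51] grip 13.8 q [ 0.55  0.23 -0.71  1.41  0.15  1.56  1.3 ]
rot [-0.2  -0.01 -0.01] shift mm [0.8 0.3 2. ]
t 11.60 pos [ 0.5911 -0.0055  0.329 ] zhead 82.80 tilt 0.03 F [-0.69  0.64 -4.12] grip 13.1 q [ 0.55  0.23 -0.71  1.41  0.15  1.56  1.3 ]
```

View pics/c5.png

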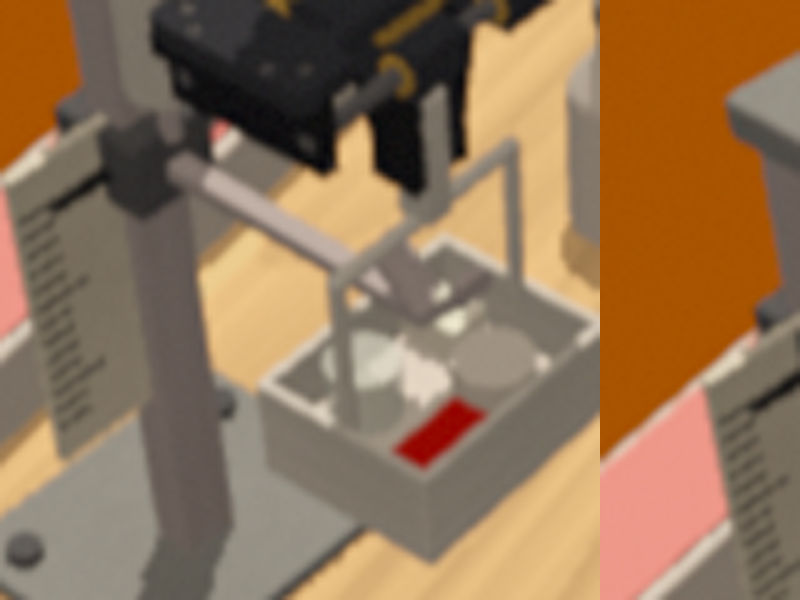

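The bar hangs squarely above the hook (bar middle at about (430,215) in the crop, valley at (430,315)). I'll average the force to estimate the weight while the arm holds still.

```bash
cat >> h.py <<'E'
def avg(n=14):
    F=[]; Z=[]
    for i in range(n): vision.get_image('top'); s=ctrl.get_state(); F.append(s['ft_force']); Z.append(s['position'])
    F=np.array(F); print('t %.2f F %s +- %s pos %s'%(s['time'],F.mean(0).round(2),(F.std(0)/n**.5).round(2),np.mean(Z,0).round(4)))
E
python3 -c "
from h import *
avg(16); plan([.5912,-.0035,.300],83)"
```

```text
t 12.40 F [ 0.12  0.1  -3.32] +- [0.12 0.12 0.13] pos [ 0.5913 -0.0057  0.3288]
rot [-0.21 -0.   -0.  ] shift mm [28.7  0.5  2.1]
```

>>> {"api": "servo_tool", "payload": {
  "commands": [
    [[0,0,0,4,0,1,5],[0,0,0,10,0,2,5],[0,0,0,17,0,2,5],[0,0,0,24,0,2,5],[0,0,0,28,0,2,5]]
  ]
}}

```text
time: 13.02
position: [0.5914, -0.0038, 0.2999]
tool_rot: [-1.116, 1.267, 1.117]
ft_force: [-0.3, -0.4, -3.2]
grip_width: 0.157
```

>>> {"api": "servo_tool", "payload": {
  "commands": [
    [[0,0,0,2,0,0,5],[0,0,0,4,0,0,5],[0,0,0,6,0,0,5],[0,0,0,8,0,0,5]]
  ]
}}

```text
time: 13.52
position: [0.5917, -0.0037, 0.2928]
tool_rot: [-1.116, 1.266, 1.116]
ft_force: [-0.2, -0.2, -2.9]
grip_width: 0.152
```

```bash
python3 -c "
from h import *
st();avg(8)"
```

```text
t 13.53 pos [ 0.5917 -0.0037  0.2928] zhead 82.79 tilt 0.02 F [-0.22 -0.16 -2.94] grip 13.2 q [ 0.55  0.24 -0.71  1.47  0.15  1.49  1.29]
t 13.93 F [-0.09 -0.22 -3.18] +- [0.21 0.19 0.15] pos [ 0.5916 -0.0037  0.2927]
```

>>> {"api": "servo_tool", "payload": {
  "commands": [
    [[0,0,0,2,0,0,5],[0,0,0,4,0,0,5],[0,0,0,6,0,0,5],[0,0,0,8,0,0,5],[0,0,0,10,0,0,5]]
  ]
}}

```text
time: 14.55
position: [0.5916, -0.0037, 0.2826]
tool_rot: [-1.116, 1.266, 1.116]
ft_force: [-0.9, -0.0, -2.3]
grip_width: 0.155
```

>>> {"api": "servo_tool", "payload": {
  "commands": [
    [[0,0,0,2,0,0,5],[0,0,0,4,0,0,5],[0,0,0,6,0,0,5],[0,0,0,8,0,0,5],[0,0,0,10,0,0,5]]
  ]
}}

```text
time: 15.18
position: [0.5917, -0.0037, 0.2727]
tool_rot: [-1.116, 1.266, 1.116]
ft_force: [-0.9, 1.0, -2.2]
grip_width: 0.163
```

```bash
python3 -c "
from h import *
st();avg(10)"
```

```text
t 15.18 pos [ 0.5917 -0.0037  0.2727] zhead 82.79 tilt 0.01 F [-0.86  1.   -2.2 ] grip 14.2 q [ 0.55  0.24 -0.7   1.51  0.16  1.45  1.29]
t 15.68 F [-1.15  0.32 -1.68] +- [0.12 0.12 0.13] pos [ 0.5915 -0.0037  0.2727]
```

The force shows Fx ≈ −1.15 N, which means the bar is riding the rear wall about 3 mm too far in +x. I'll shift it −x while easing down.

>>> {"api": "servo_tool", "payload": {
  "commands": [
    [[0,0,0,1,0.5,0,5],[0,0,0,3,1,0,5],[0,0,0,5,1.5,0,5],[0,0,0,7,2,0,5],[0,0,0,9,2.5,0,5]]
  ]
}}

```text
time: 16.3
position: [0.5901, -0.0035, 0.264]
tool_rot: [-1.117, 1.264, 1.114]
ft_force: [3.8, -0.4, -0.8]
grip_width: 0.157
```

```bash
python3 -c "
from h import *
st();avg(10)"
```

```text
t 16.30 pos [ 0.5901 -0.0035  0.264 ] zhead 82.78 tilt 0.14 F [ 3.82 -0.39 -0.82] grip 13.6 q [ 0.56  0.24 -0.7   1.53  0.16  1.43  1.29]
t 16.80 F [ 4.42 -0.38 -0.71] +- [0.26 0.12 0.14] pos [ 0.59   -0.0035  0.2641]
```

Fx has flipped to +4.4 N. I need to see how the bar sits before going on.

```bash
python3 - <<'E'
from h import *
s=st(); b=snap('side','s6.png'); m=s['position']
cv2.imwrite('pics/c6.png',cv2.resize(b[160:260,190:320],(780,600),interpolation=cv2.INTER_CUBIC))
M=R.from_rotvec(s['tool_rot']).as_matrix()
for n,p in (('bar',[m[0],m[1],m[2]-.0226]),('seat0',[.591,-.0035,.265]),('seat-30',[.591,-.0035,.235]),('seat-40',[.591,-.0035,.225]),('tip-30',[.5665,-.0005,.258]),('tcp',m)):
    print(n,((proj('side',p)-[190,160])*6).round(0))
E
```

```text
t 16.80 pos [ 0.59   -0.0035  0.2641] zhead 82.79 tilt 0.11 F [ 5.02 -1.11 -0.62] grip 13.9 q [ 0.56  0.24 -0.7   1.53  0.16  1.43  1.29]
bar [513. 345.]
seat0 [507. 293.]
seat-30 [511. 358.]
seat-40 [513. 379.]
tip-30 [565. 339.]
tcp [510. 296.]
```

View pics/c6.png

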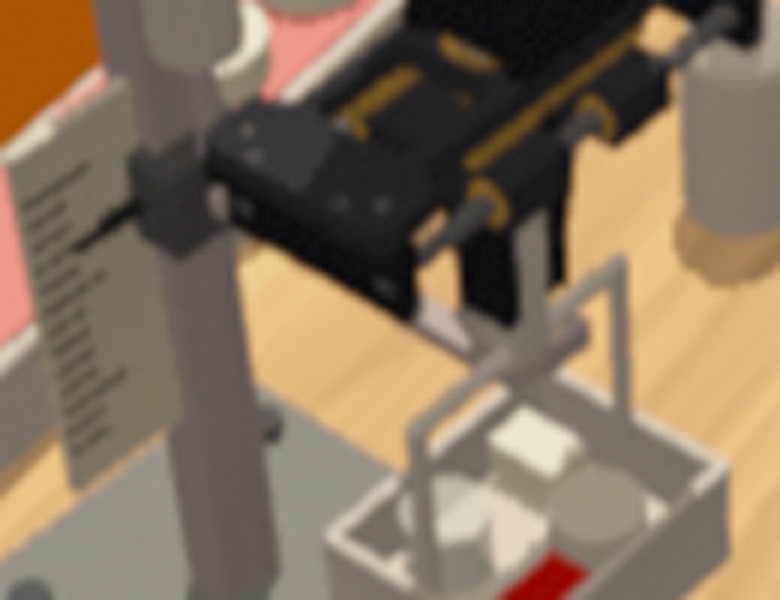

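```bash
python3 - <<'E'
from h import *
s=st(); m=s['position']; M=R.from_rotvec(s['tool_rot']).as_matrix()
for y in (-.0375,-.095,.0375):
  for z in (.0375,.095): print(y,z,[((proj('side',m+M@np.array([x,y,z]))-[190,160])*6).round(0) for x in (-.07,-.11)])
for p in ((.14,0,0),(.15,.02,0),(.15,-.02,0)): 
    c,sn=np.cos(np.radians(-7)),np.sin(np.radians(-7)); print('bracket',p,((proj('side',np.array([.591+c*p[0]-sn*p[1],-.0035+sn*p[0]+c*p[1],.239]))-[190,160])*6).round(0))
avg(4)
E
```

```text
t 16.85 pos [ 0.5899 -0.0035  0.2641] zhead 82.78 tilt 0.11 F [ 5.55 -0.38 -1.23] grip 13.6 q [ 0.56  0.24 -0.7   1.53  0.16  1.43  1.29]
-0.0375 0.0375 [array([332., 147.]), array([321.,  48.])]
-0.0375 0.095 [array([204., 242.]), array([189., 143.])]
-0.095 0.0375 [array([201.,  76.]), array([187., -23.])]
-0.095 0.095 [array([ 72., 167.]), array([54., 67.])]
0.0375 0.0375 [array([512., 245.]), array([506., 146.])]
0.0375 0.095 [array([386., 346.]), array([376., 247.])]
bracket (0.14, 0, 0) [210. 182.]
bracket (0.15, 0.02, 0) [149. 200.]
bracket (0.15, -0.02, 0) [228. 142.]
t 17.05 F [ 5.04 -0.67 -1.15] +- [0.18 0.2  0.17] pos [ 0.59   -0.0035  0.2641]
```

>>> {"api": "servo_tool", "payload": {
  "commands": [
    [[0,0,0,0,-0.3,0,5],[0,0,0,0,-0.7,0,5],[0,0,0,0,-0.7,0,5]]
  ]
}}

```text
time: 17.42
position: [0.59, -0.0035, 0.2638]
tool_rot: [-1.116, 1.266, 1.116]
ft_force: [5.2, -0.5, -1.2]
grip_width: 0.156
```

```bash
python3 -c "
from h import *
st();avg(10)"
```

```text
t 17.43 pos [ 0.59   -0.0035  0.2638] zhead 82.80 tilt 0.02 F [ 5.23 -0.52 -1.16] grip 13.6 q [ 0.56  0.24 -0.7   1.52  0.16  1.43  1.29]
t 17.93 F [ 4.84  0.13 -1.14] +- [0.15 0.16 0.1 ] pos [ 0.59   -0.0035  0.2638]
```

>>> {"api": "servo_tool", "payload": {
  "commands": [
    [[0,0,0,0,-0.4,0,5],[0,0,0,0,-0.8,0,5],[0,0,0,0,-0.8,0,5]]
  ]
}}

```text
time: 18.3
position: [0.5902, -0.0035, 0.2635]
tool_rot: [-1.116, 1.267, 1.117]
ft_force: [2.4, -0.5, -1.4]
grip_width: 0.159
```

```bash
python3 -c "
from h import *
st();avg(8)"
```

```text
t 18.30 pos [ 0.5902 -0.0035  0.2635] zhead 82.80 tilt 0.07 F [ 2.4  -0.46 -1.35] grip 13.8 q [ 0.55  0.24 -0.7   1.52  0.16  1.44  1.29]
t 18.70 F [ 2.25  0.1  -0.91] +- [0.2  0.14 0.19] pos [ 0.5902 -0.0035  0.2636]
```

>>> {"api": "servo_tool", "payload": {
  "commands": [
    [[0,0,0,0.5,-0.3,0,5],[0,0,0,1.5,-0.6,0,5],[0,0,0,2.5,-0.7,0,5],[0,0,0,3,-0.7,0,5],[0,0,0,3,-0.7,0,5]]
  ]
}}

```text
time: 19.32
position: [0.5906, -0.0035, 0.2604]
tool_rot: [-1.115, 1.267, 1.117]
ft_force: [-3.1, 0.2, -0.8]
grip_width: 0.156
```

```bash
python3 -c "
from h import *
st();avg(12)"
```

```text
t 19.32 pos [ 0.5906 -0.0035  0.2604] zhead 82.80 tilt 0.11 F [-3.1   0.22 -0.81] grip 13.6 q [ 0.55  0.24 -0.7   1.53  0.16  1.43  1.29]
t 19.93 F [-4.49  0.53 -0.87] +- [0.24 0.13 0.15] pos [ 0.5907 -0.0035  0.2605]
```

The bar is properly seated and stiff sideways, with the force null at x ≈ 0.5904. Backing off half of that step.

>>> {"api": "servo_tool", "payload": {
  "commands": [
    [[0,0,0,0.5,0.3,0,5],[0,0,0,1,0.4,0,5],[0,0,0,1,0.4,0,5],[0,0,0,1,0.4,0,5]]
  ]
}}

```text
time: 20.42
position: [0.5907, -0.0036, 0.2597]
tool_rot: [-1.116, 1.267, 1.116]
ft_force: [-4.9, 0.4, -0.0]
grip_width: 0.157
```

```bash
python3 -c "
from h import *
st();avg(12)"
```

```text
t 20.43 pos [ 0.5907 -0.0036  0.2597] zhead 82.79 tilt 0.03 F [-4.95  0.43 -0.01] grip 13.7 q [ 0.55  0.24 -0.7   1.53  0.16  1.43  1.29]
t 21.02 F [-4.97  0.52 -0.66] +- [0.14 0.16 0.15] pos [ 0.5907 -0.0036  0.2597]
```

>>> {"api": "servo_tool", "payload": {
  "commands": [
    [[0,0,0,0,0.3,0,5],[0,0,0,0,0.6,0,5],[0,0,0,0,0.6,0,5]]
  ]
}}

```text
time: 21.4
position: [0.5906, -0.0035, 0.2599]
tool_rot: [-1.116, 1.266, 1.115]
ft_force: [-3.9, 0.1, -1.2]
grip_width: 0.158
```

```bash
python3 -c "
from h import *
st();avg(8)"
```

```text
t 21.40 pos [ 0.5906 -0.0035  0.2599] zhead 82.79 tilt 0.04 F [-3.94  0.11 -1.19] grip 13.7 q [ 0.55  0.24 -0.7   1.53  0.16  1.43  1.29]
t 21.80 F [-3.37  0.54 -0.6 ] +- [0.2  0.14 0.17] pos [ 0.5906 -0.0035  0.2599]
```

>>> {"api": "servo_tool", "payload": {
  "commands": [
    [[0,0,0,1,0.2,0,5],[0,0,0,3,0.4,0,5],[0,0,0,5,0.5,0,5],[0,0,0,6.5,0.5,0,5],[0,0,0,7,0.5,0,5]]
  ]
}}

```text
time: 22.42
position: [0.5904, -0.0035, 0.2529]
tool_rot: [-1.117, 1.265, 1.115]
ft_force: [-0.5, 0.0, -0.1]
grip_width: 0.16
```

```bash
python3 -c "
from h import *
st();avg(8)"
```

```text
t 22.43 pos [ 0.5904 -0.0035  0.2529] zhead 82.79 tilt 0.07 F [-0.48  0.04 -0.1 ] grip 13.9 q [ 0.56  0.24 -0.7   1.54  0.16  1.41  1.29]
t 22.82 F [ 1.13 -0.13 -0.12] +- [0.24 0.12 0.17] pos [ 0.5903 -0.0035  0.253 ]
```

>>> {"api": "servo_tool", "payload": {
  "commands": [
    [[0,0,0,1,-0.1,0,5],[0,0,0,2,-0.2,0,5],[0,0,0,2,-0.2,0,5],[0,0,0,2,-0.2,0,5]]
  ]
}}

```text
time: 23.32
position: [0.5903, -0.0035, 0.2508]
tool_rot: [-1.116, 1.266, 1.116]
ft_force: [2.0, -0.1, 0.4]
grip_width: 0.156
```

```bash
python3 - <<'E'
from h import *
st();avg(20)
s=ctrl.get_state(); m=s['position']; b=snap('side','s7.png')
cv2.imwrite('pics/c7.png',np.hstack([cv2.resize(b[160:260,190:230],(240,600),interpolation=cv2.INTER_CUBIC),cv2.resize(b[190:290,245:335],(540,600),interpolation=cv2.INTER_CUBIC)]))
E
```

```text
t 23.32 pos [ 0.5903 -0.0035  0.2508] zhead 82.79 tilt 0.03 F [ 2.01 -0.13  0.36] grip 13.6 q [ 0.55  0.25 -0.7   1.54  0.16  1.41  1.29]
t 24.32 F [ 2.84 -0.24 -0.13] +- [0.15 0.12 0.1 ] pos [ 0.5902 -0.0035  0.2508]
```

View pics/c7.png

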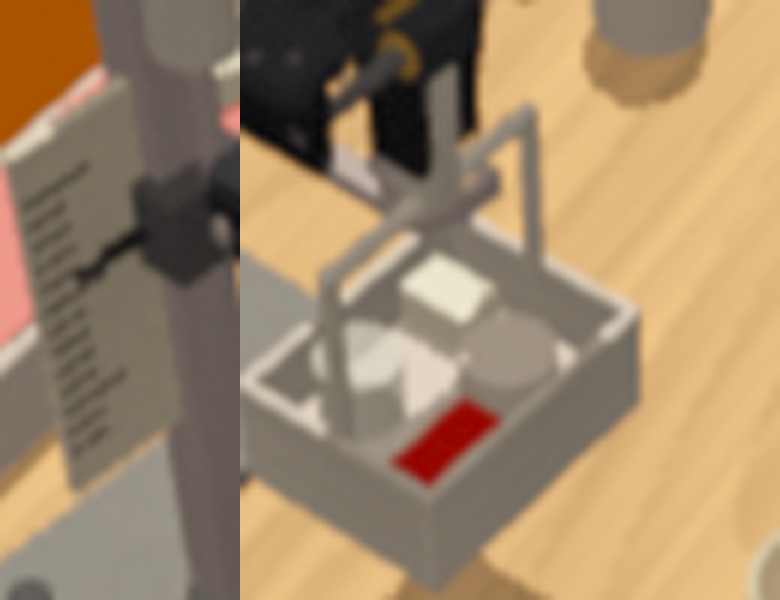

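The pointer reads about 40 mm, so about 3.2 N is on the scale out of an estimated 3.27 N. That agrees with the residual of −0.13 N. A last trim: about 1.3 mm lower, and relieve the side force.

>>> {"api": "servo_tool", "payload": {
  "commands": [
    [[0,0,0,0.5,-0.2,0,5],[0,0,0,1,-0.5,0,5],[0,0,0,1.3,-0.6,0,5],[0,0,0,1.3,-0.6,0,5]]
  ]
}}

```text
time: 24.88
position: [0.5903, -0.0035, 0.2493]
tool_rot: [-1.116, 1.267, 1.117]
ft_force: [1.4, -0.7, 0.1]
grip_width: 0.159
```

```bash
python3 -c "
from h import *
st();avg(10)"
```

```text
t 24.88 pos [ 0.5903 -0.0035  0.2493] zhead 82.80 tilt 0.05 F [ 1.39 -0.75  0.15] grip 13.9 q [ 0.55  0.25 -0.7   1.55  0.16  1.41  1.28]
t 25.38 F [ 1.03 -0.14 -0.01] +- [0.24 0.12 0.15] pos [ 0.5904 -0.0035  0.2493]
```

>>> {"api": "servo_tool", "payload": {
  "commands": [
    [[0,0,0,0,-0.15,0,5],[0,0,0,0,-0.15,0,5]]
  ],
  "newtons": 12
}}

```text
time: 25.62
position: [0.5905, -0.0036, 0.2493]
tool_rot: [-1.116, 1.267, 1.117]
ft_force: [-0.4, 0.0, -0.4]
grip_width: 0.158
```

>>> {"api": "servo_tool", "payload": {
  "commands": [
    [[0,0,0,0,0,0,5],[0,0,0,0,0,0,5]]
  ],
  "newtons": 3
}}

```text
time: 25.88
position: [0.5905, -0.0036, 0.2493]
tool_rot: [-1.116, 1.267, 1.117]
ft_force: [-0.5, 0.5, 1.0]
grip_width: 0.159
```

```bash
python3 -c "
from h import *
st();avg(14)"
```

```text
t 25.88 pos [ 0.5905 -0.0036  0.2493] zhead 82.79 tilt 0.05 F [-0.46  0.49  1.04] grip 13.9 q [ 0.55  0.25 -0.7   1.54  0.16  1.41  1.28]
t 26.57 F [-1.35  0.35  0.09] +- [0.12 0.13 0.09] pos [ 0.5906 -0.0036  0.2494]
```

Fz is now 0.06 ± 0.08 N, so the scale bears the whole weight. Opening the fingers in small steps.

>>> {"api": "servo_tool", "payload": {
  "commands": [
    [[0,0,0,0,0,0,15],[0,0,0,0,0,0,17],[0,0,0,0,0,0,20],[0,0,0,0,0,0,24],[0,0,0,0,0,0,30]]
  ]
}}

```text
time: 27.2
position: [0.5908, -0.0036, 0.2495]
tool_rot: [-1.116, 1.266, 1.116]
ft_force: [-0.4, -0.6, 0.2]
grip_width: 0.304
```

```bash
python3 - <<'E'
from h import *
st(); a=vision.get_image('side').astype(int); 
for i in range(5): b=vision.get_image('side').astype(int); print(np.abs(b-a)[190:290,245:335].mean().round(2),end=' '); a=b
avg(6)
cv2.imwrite('pics/s8.png',b[:,:,::-1].astype(np.uint8))
# motion of carrier between s7 and now: phase correlation on tray area
g=lambda f:cv2.cvtColor(cv2.imread(f),cv2.COLOR_BGR2GRAY).astype(np.float32)[225:290,255:340]
print(cv2.phaseCorrelate(g('pics/s7.png'),g('pics/s8.png')))
E
```

```text
t 27.20 pos [ 0.5908 -0.0036  0.2495] zhead 82.79 tilt 0.01 F [-0.36 -0.6   0.16] grip 26.5 q [ 0.55  0.25 -0.7   1.54  0.16  1.41  1.28]
1.19 0.91 0.77 0.91 0.96 t 27.80 F [ 0.23 -0.17  0.19] +- [0.16 0.18 0.22] pos [ 0.5908 -0.0036  0.2494]
((0.02468420926637549, -0.029169686202457967), 0.9993734702651883)
```

>>> {"api": "servo_tool", "payload": {
  "commands": [
    [[0,0,0,0,0,0,40],[0,0,0,-2,0,0,50],[0,0,0,-8,0,0,50],[0,0,0,-18,0,0,50],[0,0,0,-32,0,0,50]]
  ]
}}

```text
time: 28.42
position: [0.5908, -0.0036, 0.2824]
tool_rot: [-1.116, 1.266, 1.116]
ft_force: [0.1, 0.5, -0.1]
grip_width: 0.57
```

>>> {"api": "servo_tool", "payload": {
  "commands": [
    [[0,0,0,-20,0,0,50],[0,0,0,-45,0,0,50],[0,0,0,-70,0,0,50],[0,0,0,-90,0,0,50],[0,0,0,-100,0,0,50]]
  ]
}}

```text
time: 29.05
position: [0.5912, -0.0033, 0.3835]
tool_rot: [-1.117, 1.264, 1.114]
ft_force: [0.3, 0.3, 0.3]
grip_width: 0.574
```

>>> {"api": "servo_tool", "payload": {
  "commands": [
    [[0,0,0,0,15,0,50],[0,0,0,0,40,0,50],[0,0,0,0,65,0,50],[0,0,0,0,80,0,50],[0,0,0,0,80,0,50]]
  ]
}}

```text
time: 29.68
position: [0.51, 0.0067, 0.3813]
tool_rot: [-1.117, 1.268, 1.115]
ft_force: [0.3, 0.5, -0.3]
grip_width: 0.578
```

```bash
python3 - <<'E'
from h import *
st(); fr=[]
for i in range(10): fr.append(vision.get_image('side'))
st()
g=[cv2.cvtColor(f,cv2.COLOR_RGB2GRAY).astype(np.float32) for f in fr]
s7=cv2.cvtColor(cv2.imread('pics/s7.png'),cv2.COLOR_BGR2GRAY).astype(np.float32)
# red offcut centroid as sub-pixel motion marker
def red(im):
    im=im.astype(int)[225:300,255:340]; m=(im[:,:,0]>110)&(im[:,:,1]<60)&(im[:,:,2]<60); y,x=np.nonzero(m); return round(x.mean()+255,2),round(y.mean()+225,2),m.sum()
print('s7',red(cv2.imread('pics/s7.png')[:,:,::-1])); print([red(f) for f in fr])
t0=cv2.imread('pics/top0.png'); t1=vision.get_image('top')[:,:,::-1]
d=cv2.absdiff(t0,t1).max(2); d=cv2.medianBlur((d>60).astype(np.uint8)*255,3)
n,_,s,c=cv2.connectedComponentsWithStats(d)
print([(s[i].tolist()) for i in range(1,n) if s[i][4]>60])
E
```

```text
t 29.68 pos [0.51   0.0067 0.3813] zhead 82.78 tilt 0.10 F [ 0.28  0.52 -0.32] grip 50.3 q [ 0.63  0.02 -0.7   1.49  0.02  1.64  1.37]
t 30.18 pos [0.5116 0.0065 0.3812] zhead 82.80 tilt 0.03 F [-0.6  -0.93 -0.19] grip 50.2 q [ 0.63  0.02 -0.7   1.49  0.02  1.64  1.37]
s7 (np.float64(278.99), np.float64(263.02), np.int64(101))
[(np.float64(278.73), np.float64(262.94), np.int64(85)), (np.float64(278.73), np.float64(262.94), np.int64(85)), (np.float64(278.73), np.float64(262.94), np.int64(85)), (np.float64(278.73), np.float64(262.94), np.int64(85)), (np.float64(278.69), np.float64(263.01), np.int64(86)), (np.float64(278.69), np.float64(263.01), np.int64(86)), (np.float64(278.69), np.float64(263.01), np.int64(86)), (np.float64(278.69), np.float64(263.01), np.int64(86)), (np.float64(278.69), np.float64(263.01), np.int64(86)), (np.float64(278.69), np.float64(263.01), np.int64(86))]
[[196, 68, 114, 37, 2827], [193, 112, 159, 368, 29610], [196, 163, 12, 10, 77], [143, 239, 43, 57, 919], [295, 284, 6, 17, 74], [328, 375, 223, 105, 8266], [578, 386, 62, 68, 2772]]
```

>>> {"api": "servo_tool", "payload": {
  "commands": [
    [[0,0,0,0,0,0,50],[0,0,0,0,0,0,50],[0,0,0,0,0,0,50],[0,0,0,0,0,0,50],[0,0,0,0,0,0,50]]
  ]
}}

```text
time: 30.85
position: [0.5114, 0.0065, 0.3815]
tool_rot: [-1.116, 1.266, 1.116]
ft_force: [-0.4, -0.4, -0.1]
grip_width: 0.574
```

>>> {"api": "servo_tool", "payload": {
  "commands": [
    [[0,0,0,0,0,0,50],[0,0,0,0,0,0,50],[0,0,0,0,0,0,50],[0,0,0,0,0,0,50],[0,0,0,0,0,0,50]]
  ]
}}

```text
time: 31.48
position: [0.5114, 0.0065, 0.3814]
tool_rot: [-1.116, 1.266, 1.116]
ft_force: [0.2, -0.6, -0.8]
grip_width: 0.576
```

```bash
python3 - <<'E'
from h import *
a=vision.get_image('side').astype(int)[160:300,190:340]
for i in range(3): b=vision.get_image('side').astype(int)[160:300,190:340]; print(np.abs(b-a).max(),end=' '); a=b
st(); print(close_job())
E
```

```text
9 10 9 t 31.68 pos [0.5115 0.0065 0.3815] zhead 82.79 tilt 0.01 F [-0.9  -0.18  0.53] grip 50.2 q [ 0.63  0.02 -0.7   1.49  0.02  1.64  1.37]
the job is handed in; nothing more can be done
None
```

The carrier is hanging in the scale's hook, released and still. I handed the job in at 31.7 s with the robot backed clear; no verdict was reported.

**What I did:** I found the carrier and hook in the camera images, gripped the tab and lowered the bar into the hook at 16–24 mm/s. I let go only when the averaged vertical force on the tool was 0.09 ± 0.09 N. The held weight was about 3.3 N (0.33 kg), and the pointer read about 40 mm just before the last 1.3 mm of lowering.

**Last checks:**
- **Carrier:** the red offcut's image position shifted by less than 0.1 px over half a second after release. The final frames differed only by noise.
- **Bystanders:** comparing the top view with the start showed clear changes only around the arm, the shadows and the carrier's old place. The arm hid part of the bench in that view, and I did not measure the bystanders one by one.

**What did not go smoothly:**
- **First grip:** the fingers closed more slowly than I expected, so I gripped the tab about 13 mm too high. I set the carrier down from a few millimetres up and regripped.
- **Bar position:** the bar first touched the hook's rear wall, a few millimetres off. While I centred it, the sideways force reached about 5.5 N against the 15 N limit.
- **Pointer speed:** I could not measure it directly, so the speed limits are judged only from the slow moves and the still images.

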